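# Call the apprentice and point out the varnishing things

### The job

Call the apprentice by pressing the red call button right down with the fingertips, then show him what to fetch: point at the lid of the amber varnish jar from straight above, fingertips two or three centimetres over it, and stay there for two full seconds; then point in the same way for two seconds at the bristles of the varnish brush, and finish there, still pointing. Touch nothing but the call button, and do not point at the spirit jar or the glue pot.

Things in the scene. Friction and masses are not known exactly. Their poses are not given: they have to be found in the camera images.
- call (a joint): travel of the red call button in m: 0 up, grows as it is pressed, about 0.006 right down; a spring of about 5 N at full travel brings it up again. Pressed past 0.004 counts as down
- call_top (a point): centre of the top face of the red call button, a round push button 38 mm across in a black housing 54 mm across and 12 mm high fixed to the bench; this point is 22 mm above the bench when the button is up; it is pressed straight down and moves with the button
- varnish_jar: jar of amber varnish with a black lid, 56 mm across and 87 mm high, standing loose; origin at the centre of its underside, z up
- varnish_cap (a point): centre of the top of the varnish jar's black lid, 87 mm above the bench
- varnish_brush: round varnish brush, red handle, brown bristles, 146 x 15 x 12 mm, lying loose on the bench; origin on its underside at half length; its y axis runs along it, the handle towards +y and the bristles towards -y
- bristles (a point): middle of the bristles of the varnish brush (they are 34 mm long), on their top side, 11 mm above the bench, 56 mm from the brush's middle; the brush lies level
- spirit_jar: whitish spirit jar with a yellow lid, 52 mm across and 102 mm high, standing loose, not to be pointed at or touched; origin at the centre of its underside
- spirit_cap (a point): centre of the top of the spirit jar's yellow lid, 102 mm above the bench
- glue_pot: blue-green lidded glue pot, 80 mm across and 81 mm high with the knob on its lid, standing loose, not to be pointed at or touched; origin at the centre of its underside
- glue_knob (a point): top of the knob on the glue pot's lid, 81 mm above the bench
- carving_gouge: carving gouge with a dark red-brown handle, 26 x 210 x 29 mm, lying loose on the right of the work, not to be touched; origin on its underside at half length; its y axis runs along it
Things that resemble listed ones, but are neither listed nor needed, are in the scene too. Leave any pink or purple look-alike of the varnish_jar alone.

How it is judged:
By the outcome, as a careful person would: the job done as asked, in the order asked, and still so for the second after the job is handed in, with the robot touching nothing.
It also fails if it takes over 59 s, if anything falls off the work surface, if the arm or the gripper's body presses on something with over 40 N, if the wrist force passes 120 N, or if a joint passes its speed limit or range.

### The arm

A 6-joint arm with a two-finger parallel gripper is mounted at the origin on a cart in front of the work surface, level with it; the furniture and walls round the work are solid. World frame = base frame: x ahead of the robot, y to its left, z up, the work surface at z = 0. Lengths are in m, angles in degrees, forces in N, time in s.
With the tool pointing down it reaches from about 0.25 to 0.725 m from the base axis. Payload 9.7 kg.
Tool frame: the origin (TCP) lies at the centre of the arm's flange, where the gripper is bolted on; the fingertips stand bot.tips_ahead ahead of it and the grasp point (between the pads) lies 155 mm ahead of it (bot.tips_ahead is the distance from the TCP to the fingertips, in m); z points along the fingers, y is the line along which they close (so a half turn about z gives the same grasp; the last joint's range is limited). The gripper opens to 85 mm and grips with 20 to 120 N. Pads are 22 mm wide; open, the fingers measure 114 mm over their backs; the gripper's body (76 mm by 85 mm) begins 54 mm behind the grasp point. The pads swing forward as they close: fully open they stand 13 mm farther back than shut.
Start: joints at [-76.433, 4.979, 10.078, 95.1, 0, 90], TCP at [0.129, -0.535, 0.405] pointing down, gripper open.
Joint ranges: [-179.16, 179.16], [-48.56, 103.87], [-65.8, 70.77], [-126.05, 130.52], [-82.76, 87.17], [-180, 180]. Speed limits (degrees/s): [127.2, 127.2, 147.25, 180, 180, 180].

### API

Orientations are given as [roll, pitch, yaw] about the fixed x, y, z axes, in that order (R = Rz(yaw) Ry(pitch) Rx(roll)).
In Python, from workcell import bot gives the robot as it stands.
- The arm moves only by the tool drive_tool, never from a script. Its argument "plan" is a list of rows, each an object of numbers: "dx", "dy", "dz": the shift along the tool's x, y, z in m; "roll": the turn about the tool's z in rad; "hand": the finger opening in m, from 0 to 0.0854. In form: [{"dx": .., "dy": .., "dz": .., "roll": .., "hand": ..}, ...]. A call has 1 to 20 rows; each row is the pose to reach, as a shift and turn from the pose commanded when the call began, along the tool's axes at that moment; what a row does not reach only later rows make up. A row lasts 1/12 s, in which the tool goes at most 41.7 mm and 7.16 degrees, less where a joint would pass 70% of its speed; a pose out of reach is approached as far as the arm can. A call with a gripper value outside its range is refused whole. The fingers move at their own pace and stop on an object; "force" is the grip in N (left out, the last holds). Time passes only in rows, so rows that repeat a pose let the fingers close. It gives the time, the measured TCP pose, the force and the opening at its end, in the units of the state.
- bot.get_obs(): the state, without advancing time (a new reading comes with each control period).
- bot.camera(name): name is "side" or "top" or "wrist"; returns a dict with "frame" (400x640x3 uint8, red, green, blue), "z_map" (400x640 float32, m along the optical axis (not along the pixel's ray), 0 where there is no reading), "mtx" (3x3 intrinsics, pixels), "R" (3x3) and "t" (3): a world point X has camera coordinates R X + t. Camera axes: x right, y down, z forward; pixel columns grow to the right and rows downward; lengths in m; the calibration is good to about 2 mm. A picture is of the moment at which its call begins.
- bot.job_done(): hands the job in, once; it reports no verdict.
The state is a dict: "time": time; "q": joint angles; "qd": joint speeds; "joint_efforts": joint torques, N m; "ee_pos": TCP position; "tcp_rot": TCP orientation; "wrist_force": force on the tool from outside, world axes, zero at the start; "torque": the same for the moment, N m; "opening": finger opening in m.
Only numpy, scipy, OpenCV 4.12 (cv2) and the standard library are available. Lean on these libraries where they do the work, as an engineer would, in place of code of your own. Each camera call takes 0.05 s, during which the arm holds its last target. There are 200 camera calls.

## Working session

There is one attempt and no reset: what is moved stays moved. The work goes in short steps, Python scripts to look and compute and a tool call to move; the robot and the scene stay as the last step left them, time stands still between calls to the robot, and variables do not carry over. Pictures are saved under pics/ and viewed, on a budget of 10 in all, crops included, one or two more only if the job needs it, and the job is handed in when it is done.

Besides the shell and the picture viewer there is one more tool, called after "Request:" as name(argument=value, ...) on one line, values as JSON. drive_tool: Moves the arm, as the interface text tells. Its arguments: {"type":"object","properties":{"plan":{"type":"array","items":{"type":"object","properties":{"dx":{"type":"number"},"dy":{"type":"number"},"dz":{"type":"number"},"roll":{"type":"number"},"hand":{"type":"number"}}}},"force":{"type":"number"}},"required":["plan"]}

```bash
mkdir -p pics
cat > h.py <<'E'
import numpy as np, cv2
from workcell import bot
def snap(n,f):
    c=bot.camera(n); cv2.imwrite(f'pics/{f}.png',cv2.cvtColor(c['frame'],cv2.COLOR_RGB2BGR)); np.savez(f'pics/{f}.npz',**c); return c
def px(c,u,v,z=None):
    """pixel -> world, by depth map or on plane z"""
    K,R,t=c['mtx'],c['R'],c['t']; r=np.linalg.inv(K)@[u,v,1]
    o=-R.T@t; d=R.T@r
    s=c['z_map'][int(v),int(u)] if z is None else (z-o[2])/d[2]
    return o+s*d
E
python3 - <<'E'
from h import *
s=bot.get_obs(); print(s, bot.tips_ahead)
for n in('top','side'):
    c=snap(n,n+'1'); print(n,-c['R'].T@c['t'])
E
```

```text
{'time': 0.0, 'q': array([-7.64318390e+01,  5.00995709e+00,  1.00346759e+01,  9.50985958e+01,
        6.83978007e-04,  9.00015827e+01]), 'qd': array([-0.00863039,  0.06440955,  0.1234917 , -0.04034718, -0.08525038,
       -0.12219173]), 'joint_efforts': array([-9.91179149e-04, -5.20381057e+01,  4.64806330e+01,  1.61302550e-02,
       -1.34362713e-04, -6.74567900e-06]), 'ee_pos': array([ 0.12903268, -0.5346513 ,  0.40399587]), 'tcp_rot': array([-1.79926123e+02, -6.81936740e-04,  1.35665775e+01]), 'wrist_force': array([ 0.41916181, -0.23347943, -0.85041773]), 'torque': array([-0.00533406, -0.01374777,  0.0181231 ]), 'opening': 0.08555290789378159} 0.1734
top [ 0.51771247 -0.06521093  1.0669244 ]
side [ 0.82943751 -0.58616057  0.90214921]
```

View pics/top1.png

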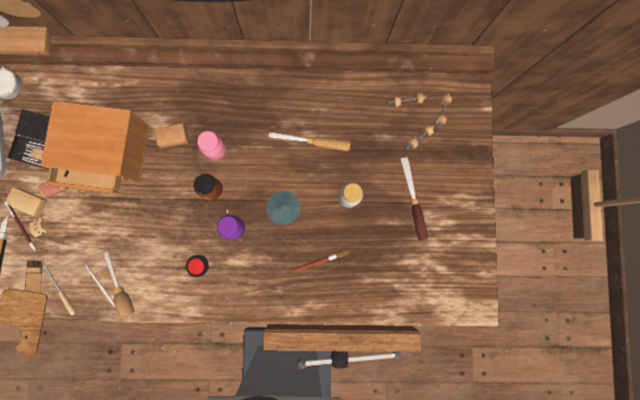

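View pics/side1.png

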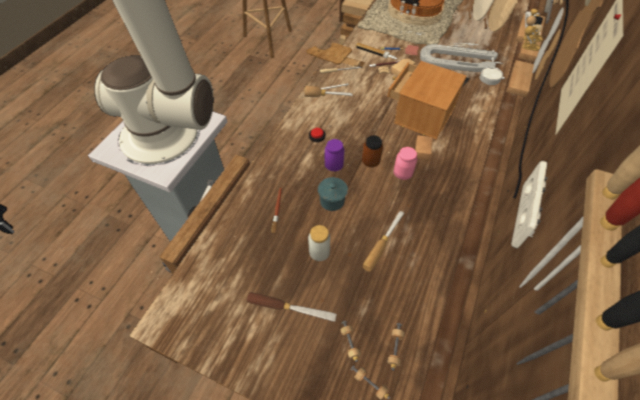

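The top view shows the red button at (197,266), the amber jar's lid at (207,184), the glue pot at (283,207), the spirit jar at (352,190), and the brush from (292,270) to (348,253). The brush's light ferrule is at about (333,257), so the bristles look to be on the right. The side view shows the same layout. I'll enlarge and measure.

Run:
```python
from h import *
c=np.load('pics/top1.npz')
f=cv2.cvtColor(c['frame'],cv2.COLOR_RGB2BGR)
cv2.imwrite('pics/crop1.png',cv2.resize(f[160:290,180:380],(800,520),interpolation=cv2.INTER_CUBIC))
for n,u,v,z in [('call',197,266,.022),('varn',207,184,.087),('spirit',353,188,.102),('glue',283,207,.081),('bris',343,254,.011),('hend',292,270,.01),('tip',348,252,.01),('purple',231,227,.087),('pink',209,141,.087),('gouge',420,225,.025),('box',130,140,.15)]:
    p=px(c,u,v,z); print(n,p.round(3),px(c,u,v).round(3),np.hypot(*p[:2]).round(3))
```

```text
call [0.462 0.189 0.022] [0.462 0.19  0.02 ] 0.499
varn [0.651 0.159 0.087] [0.651 0.159 0.085] 0.67
spirit [ 0.645 -0.173  0.102] [ 0.645 -0.173  0.103] 0.668
glue [ 0.601 -0.015  0.081] [ 0.601 -0.015  0.082] 0.601
bris [ 0.495 -0.16   0.011] [ 0.495 -0.16   0.01 ] 0.52
hend [ 0.455 -0.037  0.01 ] [ 0.455 -0.037  0.007] 0.456
tip [ 0.5   -0.172  0.01 ] [ 0.5   -0.172  0.009] 0.529
purple [0.554 0.101 0.087] [0.554 0.101 0.083] 0.563
pink [0.751 0.158 0.087] [0.751 0.158 0.086] 0.767
gouge [ 0.567 -0.345  0.025] [ 0.567 -0.344  0.029] 0.664
box [0.735 0.313 0.15 ] [0.748 0.335 0.095] 0.798
```

View pics/crop1.png

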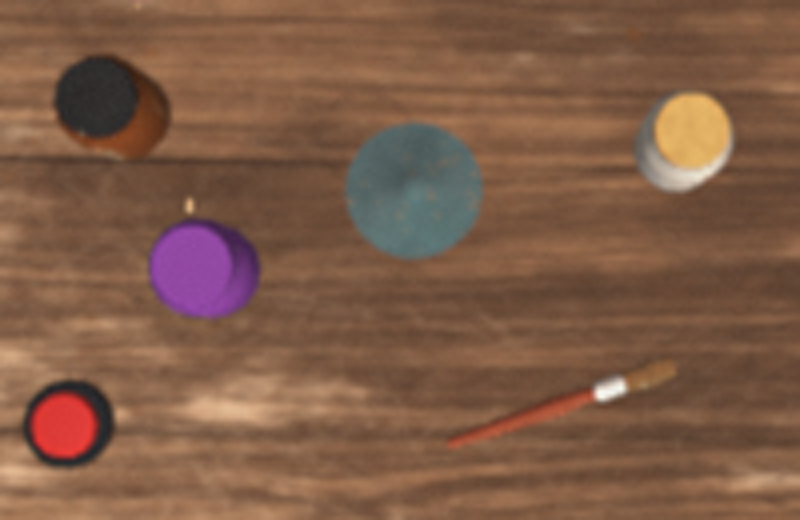

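Enlarged, the lid centre is at full-frame (204,184), the button at (196,266.5), and the bristle middle at (343,254) on the right end. Heights and sizes agree with the listed ones. I'll close the fingers and travel high towards the button.

Request:
drive_tool(plan=[{"dx":0.008,"dy":-0.01,"hand":0},{"dx":0.024,"dy":-0.03,"hand":0},{"dx":0.045,"dy":-0.056,"hand":0},{"dx":0.067,"dy":-0.085,"hand":0},{"dx":0.09,"dy":-0.114,"hand":0},{"dx":0.112,"dy":-0.143,"hand":0},{"dx":0.135,"dy":-0.172,"hand":0},{"dx":0.157,"dy":-0.2,"hand":0},{"dx":0.18,"dy":-0.229,"hand":0},{"dx":0.202,"dy":-0.257,"hand":0},{"dx":0.223,"dy":-0.284,"hand":0},{"dx":0.238,"dy":-0.303,"hand":0},{"dx":0.247,"dy":-0.314,"hand":0},{"dx":0.247,"dy":-0.314,"hand":0}])

```text
invalid input at $.plan[0]: expected keys dx, dy, dz, roll, hand
```

Request:
drive_tool(plan=[{"dx":0.008,"dy":-0.01,"roll":-0.03,"hand":0},{"dx":0.024,"dy":-0.03,"roll":-0.09,"hand":0},{"dx":0.045,"dy":-0.056,"roll":-0.15,"hand":0},{"dx":0.067,"dy":-0.085,"roll":-0.22,"hand":0},{"dx":0.09,"dy":-0.114,"roll":-0.29,"dz":0.01,"hand":0},{"dx":0.112,"dy":-0.143,"roll":-0.36,"dz":0.02,"hand":0},{"dx":0.135,"dy":-0.172,"roll":-0.43,"dz":0.03,"hand":0},{"dx":0.157,"dy":-0.2,"roll":-0.5,"dz":0.04,"hand":0},{"dx":0.18,"dy":-0.229,"roll":-0.57,"dz":0.05,"hand":0},{"dx":0.202,"dy":-0.257,"roll":-0.64,"dz":0.06,"hand":0},{"dx":0.223,"dy":-0.284,"roll":-0.7,"dz":0.07,"hand":0},{"dx":0.238,"dy":-0.303,"roll":-0.75,"dz":0.08,"hand":0},{"dx":0.247,"dy":-0.314,"roll":-0.785,"dz":0.09,"hand":0},{"dx":0.247,"dy":-0.314,"roll":-0.785,"dz":0.1,"hand":0},{"dx":0.247,"dy":-0.314,"roll":-0.785,"dz":0.1,"hand":0},{"dx":0.247,"dy":-0.314,"roll":-0.785,"dz":0.1,"hand":0}])

```text
invalid input at $.plan[0]: expected keys dx, dy, dz, roll, hand
```

All keys are needed in every row.

Request:
drive_tool(plan=[{"dx":0.01,"dy":-0.013,"dz":0,"roll":0,"hand":0},{"dx":0.03,"dy":-0.038,"dz":0,"roll":0,"hand":0},{"dx":0.055,"dy":-0.07,"dz":0,"roll":0,"hand":0},{"dx":0.08,"dy":-0.102,"dz":0,"roll":0,"hand":0},{"dx":0.105,"dy":-0.134,"dz":0,"roll":0,"hand":0},{"dx":0.13,"dy":-0.165,"dz":0,"roll":0,"hand":0},{"dx":0.155,"dy":-0.197,"dz":0,"roll":0,"hand":0},{"dx":0.18,"dy":-0.229,"dz":0,"roll":0,"hand":0},{"dx":0.205,"dy":-0.26,"dz":0,"roll":0,"hand":0},{"dx":0.23,"dy":-0.292,"dz":0,"roll":0,"hand":0},{"dx":0.247,"dy":-0.314,"dz":0,"roll":0,"hand":0},{"dx":0.247,"dy":-0.314,"dz":0,"roll":0,"hand":0}])

```text
time: 1.1
ee_pos: [0.2965, -0.168, 0.4047]
tcp_rot: [-180.0, -0.1, 13.9]
wrist_force: [0.0, 0.3, 0.2]
opening: -0.0002
```

Request:
drive_tool(plan=[{"dx":0.01,"dy":-0.013,"dz":0,"roll":-0.05,"hand":0},{"dx":0.03,"dy":-0.038,"dz":0,"roll":-0.12,"hand":0},{"dx":0.055,"dy":-0.07,"dz":0,"roll":-0.2,"hand":0},{"dx":0.08,"dy":-0.102,"dz":0,"roll":-0.28,"hand":0},{"dx":0.105,"dy":-0.134,"dz":0,"roll":-0.36,"hand":0},{"dx":0.13,"dy":-0.165,"dz":0.01,"roll":-0.44,"hand":0},{"dx":0.155,"dy":-0.197,"dz":0.02,"roll":-0.52,"hand":0},{"dx":0.18,"dy":-0.229,"dz":0.03,"roll":-0.6,"hand":0},{"dx":0.205,"dy":-0.26,"dz":0.04,"roll":-0.68,"hand":0},{"dx":0.23,"dy":-0.292,"dz":0.06,"roll":-0.74,"hand":0},{"dx":0.247,"dy":-0.314,"dz":0.08,"roll":-0.785,"hand":0},{"dx":0.247,"dy":-0.314,"dz":0.1,"roll":-0.785,"hand":0},{"dx":0.247,"dy":-0.314,"dz":0.1,"roll":-0.785,"hand":0},{"dx":0.247,"dy":-0.314,"dz":0.1,"roll":-0.785,"hand":0},{"dx":0.247,"dy":-0.314,"dz":0.1,"roll":-0.785,"hand":0}])

```text
time: 2.35
ee_pos: [0.462, 0.191, 0.3059]
tcp_rot: [180.0, -0.0, 58.5]
wrist_force: [-0.3, -0.3, -0.7]
opening: 0.0003
```

Run:
```python
from h import *
s=bot.get_obs(); print(s['q'].round(1),s['ee_pos'])
c=snap('wrist','w1')
h=cv2.cvtColor(c['frame'],cv2.COLOR_RGB2HSV)
m=(((h[...,0]<6)|(h[...,0]>174))&(h[...,1]>170)&(h[...,2]>110)).astype(np.uint8)
n,l,st,ce=cv2.connectedComponentsWithStats(m)
for i in range(1,n):
    if st[i,4]>300: print(st[i],ce[i],px(c,*ce[i],.022),px(c,*ce[i]))
```

```text
[ 22.5  -2.7  -8.7  84.   -0.  144. ] [0.46197118 0.19096965 0.30587832]
[ 298  171   48   47 1572] [322.5197201  194.08842239] [0.4635981  0.19607298 0.022     ] [0.4632774  0.1955655  0.02003158]
```

View pics/w1.png

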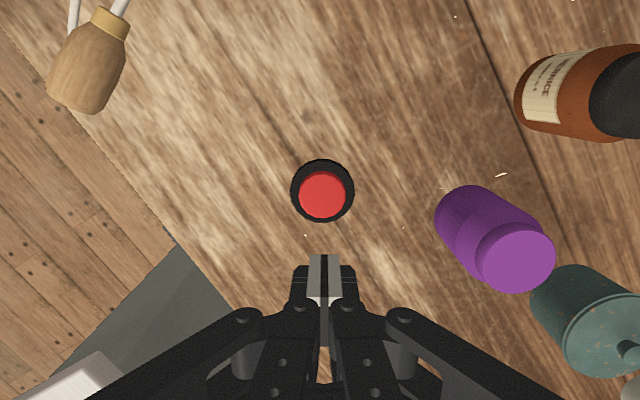

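The wrist view shows the button centred at (322,194), with the shut fingertips behind it at (325,260). Back-projected it lies at (0.463,0.196), 4 mm from the top camera's estimate, so I'll aim between the two and go down.

Request:
drive_tool(plan=[{"dx":0.003,"dy":-0.001,"dz":0.015,"roll":0,"hand":0},{"dx":0.003,"dy":-0.001,"dz":0.035,"roll":0,"hand":0},{"dx":0.003,"dy":-0.001,"dz":0.055,"roll":0,"hand":0},{"dx":0.003,"dy":-0.001,"dz":0.075,"roll":0,"hand":0},{"dx":0.003,"dy":-0.001,"dz":0.09,"roll":0,"hand":0},{"dx":0.003,"dy":-0.001,"dz":0.1,"roll":0,"hand":0},{"dx":0.003,"dy":-0.001,"dz":0.104,"roll":0,"hand":0},{"dx":0.003,"dy":-0.001,"dz":0.107,"roll":0,"hand":0},{"dx":0.003,"dy":-0.001,"dz":0.11,"roll":0,"hand":0},{"dx":0.003,"dy":-0.001,"dz":0.112,"roll":0,"hand":0},{"dx":0.003,"dy":-0.001,"dz":0.114,"roll":0,"hand":0},{"dx":0.003,"dy":-0.001,"dz":0.115,"roll":0,"hand":0},{"dx":0.003,"dy":-0.001,"dz":0.116,"roll":0,"hand":0},{"dx":0.003,"dy":-0.001,"dz":0.116,"roll":0,"hand":0},{"dx":0.003,"dy":-0.001,"dz":0.116,"roll":0,"hand":0}])

```text
time: 3.65
ee_pos: [0.463, 0.1949, 0.1894]
tcp_rot: [179.9, -0.1, 58.5]
wrist_force: [1.8, -1.4, 5.7]
opening: -0.0001
```

Request:
drive_tool(plan=[{"dx":0,"dy":0,"dz":0.0005,"roll":0,"hand":0},{"dx":0,"dy":0,"dz":0.001,"roll":0,"hand":0},{"dx":0,"dy":0,"dz":0.001,"roll":0,"hand":0},{"dx":0,"dy":0,"dz":0.001,"roll":0,"hand":0}])

```text
time: 3.98
ee_pos: [0.463, 0.1948, 0.1893]
tcp_rot: [179.9, -0.1, 58.5]
wrist_force: [-1.5, -2.7, 13.8]
opening: -0.0003
```

Force rose from 5.7 to 13.8 N while height stayed the same, so the button is bottomed. Lifting, then over to the amber jar at a safe height.

Request:
drive_tool(plan=[{"dx":0,"dy":0,"dz":-0.01,"roll":0,"hand":0},{"dx":0,"dy":0,"dz":-0.03,"roll":0,"hand":0},{"dx":0,"dy":0,"dz":-0.06,"roll":0,"hand":0},{"dx":0,"dy":0,"dz":-0.09,"roll":0,"hand":0},{"dx":0,"dy":0,"dz":-0.12,"roll":0,"hand":0},{"dx":0,"dy":0,"dz":-0.14,"roll":0,"hand":0},{"dx":0.005,"dy":0.012,"dz":-0.14,"roll":0,"hand":0},{"dx":0.015,"dy":0.036,"dz":-0.14,"roll":0,"hand":0},{"dx":0.026,"dy":0.062,"dz":-0.14,"roll":0,"hand":0},{"dx":0.038,"dy":0.09,"dz":-0.14,"roll":0,"hand":0},{"dx":0.05,"dy":0.12,"dz":-0.14,"roll":0,"hand":0},{"dx":0.061,"dy":0.146,"dz":-0.14,"roll":0,"hand":0},{"dx":0.069,"dy":0.165,"dz":-0.14,"roll":0,"hand":0},{"dx":0.0734,"dy":0.1755,"dz":-0.14,"roll":0,"hand":0},{"dx":0.0734,"dy":0.1755,"dz":-0.14,"roll":0,"hand":0},{"dx":0.0734,"dy":0.1755,"dz":-0.14,"roll":0,"hand":0},{"dx":0.0734,"dy":0.1755,"dz":-0.14,"roll":0,"hand":0}])

```text
time: 5.4
ee_pos: [0.65, 0.1661, 0.3276]
tcp_rot: [-180.0, 0.0, 58.6]
wrist_force: [-0.0, -0.4, -0.4]
opening: -0.0
```

Run:
```python
from h import *
s=bot.get_obs(); print(s['q'].round(1),s['ee_pos'])
c=snap('wrist','w2')
# lid: depth pixels at z ~ .08-.092 near the expected spot
K,R,t=c['mtx'],c['R'],c['t']; v,u=np.mgrid[:400,:640]
r=np.stack([u,v,np.ones_like(u)],-1)@np.linalg.inv(K).T*c['z_map'][...,None]
P=(r-t)@R
m=(abs(P[...,2]-.087)<.006)&(np.hypot(P[...,0]-.651,P[...,1]-.163)<.045)
q=P[m]; print(m.sum(),q.mean(0),q.min(0),q.max(0), u[m].mean(),v[m].mean(), cv2.minEnclosingCircle(q[:,:2].astype('f4')))
```

```text
[ 14.3  21.2  20.8  89.6   0.  135.8] [0.65001524 0.16605746 0.32764148]
3525 [0.65114695 0.16962239 0.08575151] [0.62750449 0.14567252 0.08100878] [0.67337846 0.19158542 0.08802951] 323.3392907801418 214.21900709219858 ((0.6504481434822083, 0.16861696541309357), 0.023119434714317322)
```

View pics/w2.png

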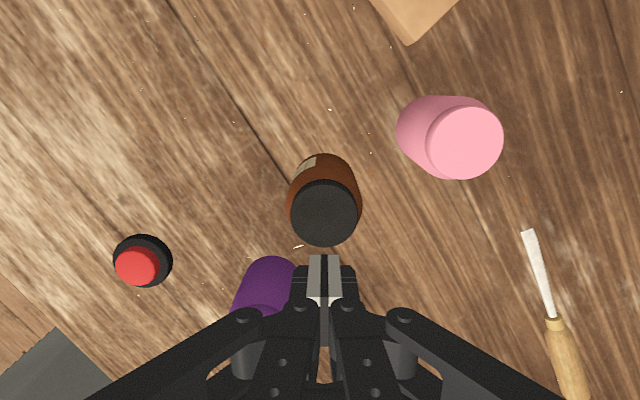

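The wrist view shows the black lid at (323,213), right under the fingertips, with the amber body visible; pink and purple jars are clear. The lid measures (0.651,0.168,0.086). I'll lower to about 25 mm above it and hold.

Request:
drive_tool(plan=[{"dx":0.0015,"dy":0,"dz":0.008,"roll":0,"hand":0},{"dx":0.0015,"dy":0,"dz":0.02,"roll":0,"hand":0},{"dx":0.0015,"dy":0,"dz":0.031,"roll":0,"hand":0},{"dx":0.0015,"dy":0,"dz":0.038,"roll":0,"hand":0},{"dx":0.0015,"dy":0,"dz":0.042,"roll":0,"hand":0},{"dx":0.0015,"dy":0,"dz":0.042,"roll":0,"hand":0},{"dx":0.0015,"dy":0,"dz":0.042,"roll":0,"hand":0},{"dx":0.0015,"dy":0,"dz":0.042,"roll":0,"hand":0},{"dx":0.0015,"dy":0,"dz":0.042,"roll":0,"hand":0},{"dx":0.0015,"dy":0,"dz":0.042,"roll":0,"hand":0},{"dx":0.0015,"dy":0,"dz":0.042,"roll":0,"hand":0},{"dx":0.0015,"dy":0,"dz":0.042,"roll":0,"hand":0},{"dx":0.0015,"dy":0,"dz":0.042,"roll":0,"hand":0},{"dx":0.0015,"dy":0,"dz":0.042,"roll":0,"hand":0}])

```text
time: 6.62
ee_pos: [0.6514, 0.1671, 0.2858]
tcp_rot: [180.0, -0.0, 58.5]
wrist_force: [0.4, 0.3, -0.3]
opening: 0.0003
```

Run:
```python
from h import *
snap('side','s2'); c=cv2.imread('pics/s2.png')
cv2.imwrite('pics/s2c.png',cv2.resize(c[60:220,290:470],(720,640))[:600])
```

```text
(no output)
```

View pics/s2c.png

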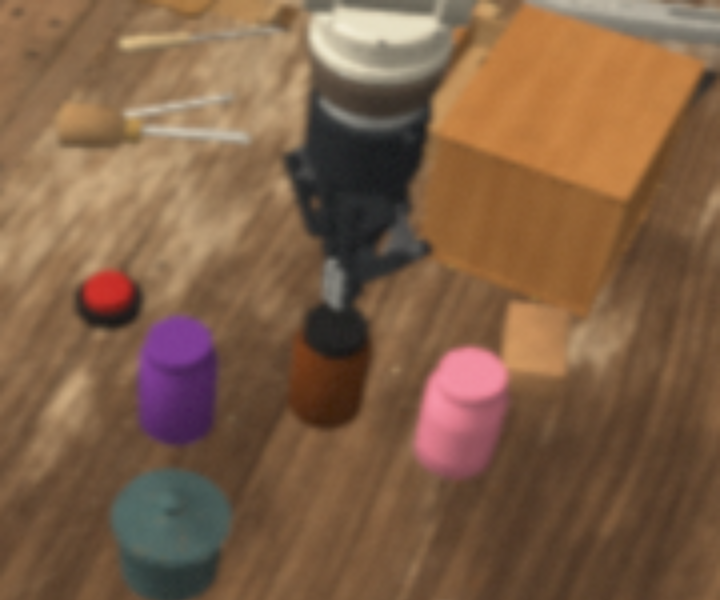

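Request:
drive_tool(plan=[{"dx":0,"dy":0,"dz":0,"roll":0,"hand":0},{"dx":0,"dy":0,"dz":0,"roll":0,"hand":0},{"dx":0,"dy":0,"dz":0,"roll":0,"hand":0},{"dx":0,"dy":0,"dz":0,"roll":0,"hand":0},{"dx":0,"dy":0,"dz":0,"roll":0,"hand":0},{"dx":0,"dy":0,"dz":0,"roll":0,"hand":0},{"dx":0,"dy":0,"dz":0,"roll":0,"hand":0},{"dx":0,"dy":0,"dz":0,"roll":0,"hand":0},{"dx":0,"dy":0,"dz":0,"roll":0,"hand":0},{"dx":0,"dy":0,"dz":0,"roll":0,"hand":0},{"dx":0,"dy":0,"dz":0,"roll":0,"hand":0},{"dx":0,"dy":0,"dz":0,"roll":0,"hand":0},{"dx":0,"dy":0,"dz":0,"roll":0,"hand":0},{"dx":0,"dy":0,"dz":0,"roll":0,"hand":0},{"dx":0,"dy":0,"dz":0,"roll":0,"hand":0},{"dx":0,"dy":0,"dz":0,"roll":0,"hand":0},{"dx":0,"dy":0,"dz":0,"roll":0,"hand":0},{"dx":0,"dy":0,"dz":0,"roll":0,"hand":0},{"dx":0,"dy":0,"dz":0,"roll":0,"hand":0},{"dx":0,"dy":0,"dz":0,"roll":0,"hand":0}])

```text
time: 8.33
ee_pos: [0.6514, 0.1671, 0.2857]
tcp_rot: [-180.0, 0.0, 58.5]
wrist_force: [-0.1, 0.2, -0.8]
opening: -0.0
```

The side crop shows the tips (at (335,300)) just over the lid (335,330) and the button back up. I'll hold a little longer, rise, then travel to the bristles.

Request:
drive_tool(plan=[{"dx":0,"dy":0,"dz":0,"roll":0,"hand":0},{"dx":0,"dy":0,"dz":0,"roll":0,"hand":0},{"dx":0,"dy":0,"dz":0,"roll":0,"hand":0},{"dx":0,"dy":0,"dz":0,"roll":0,"hand":0},{"dx":0,"dy":0,"dz":0,"roll":0,"hand":0},{"dx":0,"dy":0,"dz":0,"roll":0,"hand":0},{"dx":0,"dy":0,"dz":0,"roll":0,"hand":0},{"dx":0,"dy":0,"dz":0,"roll":0,"hand":0},{"dx":0,"dy":0,"dz":-0.01,"roll":0,"hand":0},{"dx":0,"dy":0,"dz":-0.03,"roll":0,"hand":0},{"dx":0,"dy":0,"dz":-0.055,"roll":0,"hand":0},{"dx":0,"dy":0,"dz":-0.075,"roll":0,"hand":0},{"dx":0,"dy":0,"dz":-0.08,"roll":0,"hand":0}])

```text
time: 9.42
ee_pos: [0.6514, 0.1671, 0.3706]
tcp_rot: [179.8, -0.2, 58.5]
wrist_force: [0.1, -0.6, 0.3]
opening: 0.0001
```

Request:
drive_tool(plan=[{"dx":-0.01,"dy":0.001,"dz":0,"roll":0,"hand":0},{"dx":-0.03,"dy":0.003,"dz":0,"roll":0,"hand":0},{"dx":-0.06,"dy":0.006,"dz":0,"roll":0,"hand":0},{"dx":-0.095,"dy":0.01,"dz":0,"roll":0,"hand":0},{"dx":-0.13,"dy":0.013,"dz":0,"roll":0,"hand":0},{"dx":-0.165,"dy":0.017,"dz":0,"roll":0,"hand":0},{"dx":-0.2,"dy":0.021,"dz":0,"roll":0,"hand":0},{"dx":-0.235,"dy":0.024,"dz":0,"roll":0,"hand":0},{"dx":-0.27,"dy":0.028,"dz":0,"roll":0,"hand":0},{"dx":-0.305,"dy":0.032,"dz":0.01,"roll":0,"hand":0},{"dx":-0.335,"dy":0.035,"dz":0.025,"roll":0,"hand":0},{"dx":-0.352,"dy":0.037,"dz":0.045,"roll":0,"hand":0},{"dx":-0.3584,"dy":0.037,"dz":0.065,"roll":0,"hand":0},{"dx":-0.3584,"dy":0.037,"dz":0.075,"roll":0,"hand":0},{"dx":-0.3584,"dy":0.037,"dz":0.075,"roll":0,"hand":0},{"dx":-0.3584,"dy":0.037,"dz":0.075,"roll":0,"hand":0}])

```text
time: 10.75
ee_pos: [0.4957, -0.1576, 0.2903]
tcp_rot: [-179.9, 0.0, 58.6]
wrist_force: [-0.4, 0.1, 0.6]
opening: 0.0001
```

Run:
```python
from h import *
s=bot.get_obs(); print(s['q'].round(1),s['ee_pos'])
c=snap('wrist','w3')
K,R,t=c['mtx'],c['R'],c['t']
for X in [(.496,-.158,.011),(*s['ee_pos'][:2],.011)]:
    p=K@(R@np.array(X)+t); print(p[:2]/p[2])
```

```text
[-17.6   0.2  -7.5  82.4   0.  103.8] [ 0.49571685 -0.15757331  0.29027001]
[325.43154637 202.29087483]
[324.83145841 202.0249627 ]
```

View pics/w3.png

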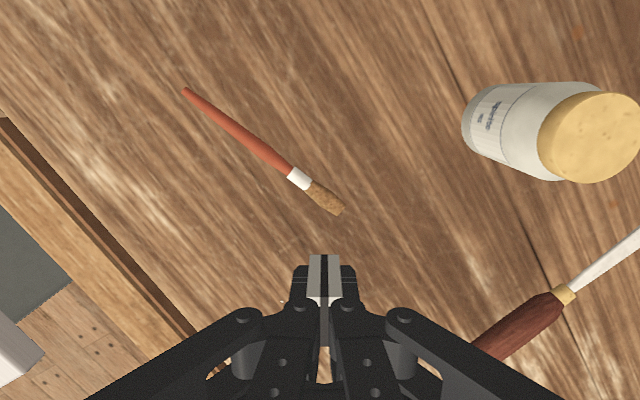

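The wrist view shows the bristles from (308,186) to (344,212), with the middle at (325,199). The projected aim is (325,202), so it agrees within about 2 mm. Lowering to 25 mm above the bristles and holding.

Request:
drive_tool(plan=[{"dx":0.001,"dy":0,"dz":0.01,"roll":0,"hand":0},{"dx":0.001,"dy":0,"dz":0.03,"roll":0,"hand":0},{"dx":0.001,"dy":0,"dz":0.05,"roll":0,"hand":0},{"dx":0.001,"dy":0,"dz":0.066,"roll":0,"hand":0},{"dx":0.001,"dy":0,"dz":0.076,"roll":0,"hand":0},{"dx":0.001,"dy":0,"dz":0.081,"roll":0,"hand":0},{"dx":0.001,"dy":0,"dz":0.081,"roll":0,"hand":0},{"dx":0.001,"dy":0,"dz":0.081,"roll":0,"hand":0},{"dx":0.001,"dy":0,"dz":0.081,"roll":0,"hand":0},{"dx":0.001,"dy":0,"dz":0.081,"roll":0,"hand":0},{"dx":0.001,"dy":0,"dz":0.081,"roll":0,"hand":0},{"dx":0.001,"dy":0,"dz":0.081,"roll":0,"hand":0}])

```text
time: 11.8
ee_pos: [0.4966, -0.1572, 0.2102]
tcp_rot: [180.0, -0.0, 58.5]
wrist_force: [0.3, -0.0, -0.3]
opening: 0.0
```

Request:
drive_tool(plan=[{"dx":0,"dy":0,"dz":0,"roll":0,"hand":0},{"dx":0,"dy":0,"dz":0,"roll":0,"hand":0},{"dx":0,"dy":0,"dz":0,"roll":0,"hand":0},{"dx":0,"dy":0,"dz":0,"roll":0,"hand":0},{"dx":0,"dy":0,"dz":0,"roll":0,"hand":0},{"dx":0,"dy":0,"dz":0,"roll":0,"hand":0},{"dx":0,"dy":0,"dz":0,"roll":0,"hand":0},{"dx":0,"dy":0,"dz":0,"roll":0,"hand":0},{"dx":0,"dy":0,"dz":0,"roll":0,"hand":0},{"dx":0,"dy":0,"dz":0,"roll":0,"hand":0},{"dx":0,"dy":0,"dz":0,"roll":0,"hand":0},{"dx":0,"dy":0,"dz":0,"roll":0,"hand":0},{"dx":0,"dy":0,"dz":0,"roll":0,"hand":0},{"dx":0,"dy":0,"dz":0,"roll":0,"hand":0},{"dx":0,"dy":0,"dz":0,"roll":0,"hand":0},{"dx":0,"dy":0,"dz":0,"roll":0,"hand":0},{"dx":0,"dy":0,"dz":0,"roll":0,"hand":0},{"dx":0,"dy":0,"dz":0,"roll":0,"hand":0},{"dx":0,"dy":0,"dz":0,"roll":0,"hand":0},{"dx":0,"dy":0,"dz":0,"roll":0,"hand":0}])

```text
time: 13.47
ee_pos: [0.4965, -0.1571, 0.2097]
tcp_rot: [180.0, 0.0, 58.5]
wrist_force: [-0.8, -0.5, 0.3]
opening: -0.0002
```

Request:
drive_tool(plan=[{"dx":0,"dy":0,"dz":0,"roll":0,"hand":0},{"dx":0,"dy":0,"dz":0,"roll":0,"hand":0},{"dx":0,"dy":0,"dz":0,"roll":0,"hand":0},{"dx":0,"dy":0,"dz":0,"roll":0,"hand":0},{"dx":0,"dy":0,"dz":0,"roll":0,"hand":0},{"dx":0,"dy":0,"dz":0,"roll":0,"hand":0},{"dx":0,"dy":0,"dz":0,"roll":0,"hand":0},{"dx":0,"dy":0,"dz":0,"roll":0,"hand":0}])

```text
time: 14.13
ee_pos: [0.4965, -0.1571, 0.2097]
tcp_rot: [-180.0, 0.0, 58.5]
wrist_force: [0.0, -0.4, 0.5]
opening: 0.0
```

Run:
```python
from h import *
snap('wrist','w4')
```

```text
(no output)
```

View pics/w4.png

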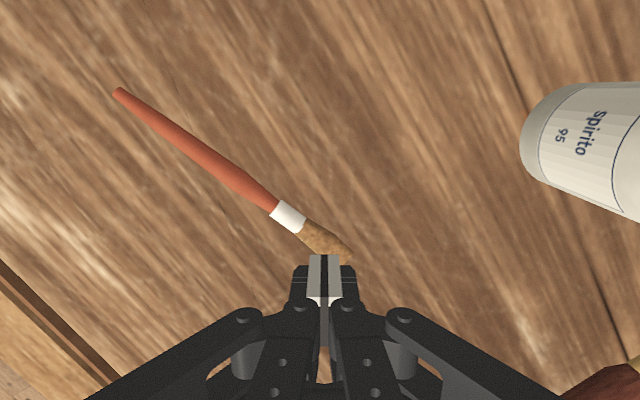

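The bristles run from (303,225) to (350,258), middle about (327,241), right beneath the tips, and the brush is undisturbed. Handing in.

```bash
python3 -c "
from h import *
c=np.load('pics/w4.npz'); p=c['mtx']@(c['R']@np.array([.4965,-.1571,.011])+c['t']); print(p[:2]/p[2])
print(bot.job_done(), bot.get_obs()['time'])"
```

```text
[324.55792816 248.51466664]
the job is handed in; nothing more can be done
the job is handed in; nothing more can be done
```

The job is handed in after about 14 s of robot time, with the arm still pointing at the bristles. No verdict was given.

- **Call button:** I pressed it with the shut fingertips until it bottomed. The wrist force went from 5.7 to 13.8 N with no further travel. In a later side picture the button was up again.
- **Varnish jar:** I held about 25 mm above the centre of the black lid for over 2.5 s.
- **Brush:** I then held about 25 mm above the bristles for over 2 s and stayed there.

**Last checks:** the wrist force was within noise, about 0.6 N, so nothing was being touched. The jars I could see in the pictures were upright, and the brush had not moved.

**What disagreed:**
- The wrist and top cameras differed by about 4 mm on the button and on the lid, so I aimed between their readings.
- In the last wrist picture my aim was about 8 pixels, roughly 4 mm, off the middle of the bristles. That is still on their 34 mm length, so I did not correct it.

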